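# Fold the drill rack away and shut the drill case

## Task

Put the twist-drill case away for the day: with the fingertips, fold its upright drill rack down flat into the tray, and only then swing the open cover over it and push it fully shut. Only push and press; do not grip or lift anything, leave the case standing where it is, and leave the things round it alone. Finish with the hand clear of everything.

Things in the scene. Friction and masses are not known exactly. Their poses are not given: they have to be found in the camera images.
- drill_case: Loose grey sheet-steel twist-drill case, about 1.3 kg in all, on rubber feet. Tray 125 mm deep (x), 166 mm wide (y), its 2 mm thick rim 26 mm above the desk; shut, the case is 38 mm high. Origin: centre of the underside. x points from its front (rack side, facing roughly to the robot) to its rear (cover hinge), y to its left, z up. It slides if pushed sideways with over about 6 N.
- drill_rack (a joint): Drill rack hinge, rad: 0 = folded flat in the tray, 1.57 = upright, stop at 1.62. Axis along the case's y through rack_hinge; the rack folds away from the front, towards the rear. Stiff: stays at any angle, 0.03 to 0.2 N m moves it. Bare-steel channel 148 mm wide holding 13 drills that reach 61 mm (left, +y end) to 93 mm (right) from the axis. Upright, it blocks the cover.
- rack_hinge (a point): Middle of the rack's hinge axis, fixed in the case, with the case's axes: 48.5 mm in front of the case's origin, 13.5 mm above its underside.
- rack_plate (a point): Push point on the rack's flat outer plate, on the middle line, 42 mm from the hinge axis and 9.5 mm off the line through it. x points to the drill points, z is the outward normal: to the front when upright, up when folded. The plate ends 52 mm from the axis: upright it shows 26 to 65 mm above the desk at the front; folded it is the rack's top, 23 mm above the desk, between the tray's rims.
- case_cover (a joint): Cover hinge, rad: 0 = shut, 1.57 = upright, open stop at 1.92. Axis along the case's y through cover_hinge at the rear rim; it shuts towards the front. Stiff: stays at any angle, 0.05 to 0.25 N m moves it. Grey lid, 125 mm from hinge to front edge, 166 mm wide, 12 mm deep, with a broad flat raised panel outside and a thumb tab 34 mm wide that sticks out 7 mm at the middle of its front edge.
- cover_hinge (a point): Middle of the cover's hinge axis, fixed in the case, with the case's axes: 62.5 mm behind the case's origin, 26 mm above its underside.
- cover_outside (a point): Push point on the cover's outer face (its rear face while open, the top when shut), on the middle line, 100 mm from the hinge axis and 12 mm off the line through it. Moves with the cover; x points from the front edge to the hinge, z is the outward normal.
- pliers: Red-handled pliers, 58 x 178 x 12 mm, lying on the left part of the desk. Bystander. Origin at the centre of the underside, y along their length.
- screwdriver: Yellow screwdriver, 180 mm long, 37 mm high, lying to the right of the case. Bystander. Origin at the middle of its underside, y along its length.
- corner_key: Cast metal corner key, L-shaped, 45 x 45 x 28 mm, to the left of the case's rear corner. Bystander. Origin at the centre of its underside.
- spanner: Open-ended spanner, 162 mm long, 5 mm thick, lying on the left part of the desk. Bystander. Origin at the middle of its underside.
- profile_offcut: U-shaped aluminium profile offcut, 32 x 160 x 26 mm, on the left part of the desk. Bystander. Origin at the centre of its underside.
- hex_key: L-shaped hex key, 39 x 105 x 6 mm, lying to the left of the case. Bystander. Origin at the centre of its underside.
Not all that is in view belongs to the job. There is more than one size of the drill_case; the one meant has the size given above.

How it is judged (in metres and radians):
On the way, in this order (a step that is already met when the one before it is completed fails the run):
1. the rack is folded down flat while the cover still stands open (value of joint drill_rack below 0.07 rad and value of joint case_cover above 1.2 rad), for 0.2 s.
2. the cover is shut over the folded rack (value of joint case_cover below 0.04 rad and value of joint drill_rack below 0.07 rad), for 0.2 s.
At the end, for the whole second after the job is handed in: The rack lies folded in the tray (joint under 0.07 rad), the cover is shut (under 0.04 rad, a gap of at most 5 mm at the front edge), and the case stands level and at rest within 25 mm of where it stood (all of step 2 and distance of drill_case from where it was at the start of the episode below 0.025 m and angle between drill_case's own z axis and vertical below 0.05 rad and linear speed of drill_case below 0.01 m/s); the robot touches nothing.
It fails at once if the case is lifted off the desk or tipped (height (world z) of drill_case above 0.012 m or angle between drill_case's own z axis and vertical above 0.15 rad).
It fails at once if the case is shoved more than 25 mm (distance of drill_case from where it was at the start of the episode above 0.025 m).
It fails at once if a bystander is moved more than 30 mm or lifted (distance of any of pliers, screwdriver, corner_key, spanner, profile_offcut, hex_key from where it was at the start of the episode above 0.03 m).
It also fails if it takes over 45 s, if anything falls off the work surface, if the arm or the gripper's body presses on something with over 40 N, if the wrist force passes 120 N, or if a joint passes its speed limit or range.

## Robot

A 7-joint arm with a two-finger parallel gripper is mounted at the origin on a cart in front of the work surface, level with it; the furniture and walls round the work are solid. World frame = base frame: x ahead of the robot, y to its left, z up, the work surface at z = 0. Lengths are in m, angles in degrees, forces in N, time in s.
With the tool pointing down it reaches from about 0.4 to 0.875 m from the base axis. Payload 6.5 kg.
Tool frame: the origin (TCP) lies at the very end of the fingers, on their centre line; the grasp point (between the pads) lies 19 mm behind it; z points along the fingers, y is the line along which they close (so a half turn about z gives the same grasp; the last joint's range is limited). The gripper opens to 88 mm and grips with 3 to 60 N. Pads are 18 mm wide; open, the fingers measure 123 mm over their backs; the gripper's body (75 mm by 187 mm) begins 45 mm behind the grasp point.
Start: joints at [-70.256, 30.733, -0.252, 88.115, 0.149, 61.152, -4.079], TCP at [0.26, 0.596, 0.239] pointing down, gripper open.
Joint ranges: [-154.64, 154.64], [-21.42, 123.67], [-72.66, 72.17], [13.99, 137.28], [-74.86, 254.86], [10.95, 109.41], [-158.01, 158.01]. Speed limits (degrees/s): [136.94, 136.94, 180, 180, 180, 180, 180].

## Interface

Orientations are given as a 3x3 rotation matrix whose columns are the frame's x, y, z axes.
In Python, from cell import get_obs, snapshot, finish_job, masks_of gives the robot as it stands. The module is installed in compiled form; this text tells all that it offers.
- The arm moves only by the shell command python3 -m jog 'ROWS' [FORCE]. ROWS is JSON, a list of rows, each a list of 3 entries, a list of its own where there are three numbers: the shift along the tool's x, y, z in m, then the turn, a rotation vector about the tool's x, y, z in degrees, then the finger opening in m, from 0 to 0.0881. A call has 1 to 12 rows; each row is the pose to reach, as a shift and turn from the pose commanded when the call began, along the tool's axes at that moment; what a row does not reach only later rows make up. A row lasts 1/10 s, in which the tool goes at most 50 mm and 8.59 degrees, less where a joint would pass 70% of its speed; a pose out of reach is approached as far as the arm can. A call with a gripper value outside its range is refused whole. The fingers move at their own pace and stop on an object; FORCE is the grip in N (left out, the last holds). Time passes only in rows, so rows that repeat a pose let the fingers close. It gives the time, the measured TCP pose, the force, the opening and the grip force at its end, in the units of the state.
- get_obs(): the state, without advancing time (a new reading comes with each control period).
- snapshot(name): name is "side" or "top" or "wrist"; returns a dict with "img" (420x560x3 uint8, blue, green, red), "depth" (420x560 float32, m along the optical axis (not along the pixel's ray), 0 where there is no reading), "camera_matrix" (3x3 intrinsics, pixels), "rvec" (rotation vector, rad) and "tvec" (3), from world to camera coordinates, as OpenCV has them; the wrist camera has in their place "hand_eye" (4x4, takes a point from camera to tool coordinates, whose origin is the TCP and whose axes are the flange's). Camera axes: x right, y down, z forward; pixel columns grow to the right and rows downward; lengths in m; the calibration is good to about 2 mm. A picture is of the moment at which its call begins: read the wrist's pose just before it.
- finish_job(): hands the job in; it is judged then, once.
Trained networks look in the newest picture that a camera, given by its name, has taken for a name from the list of things; names that differ only in an ending like _2 or _b are one class to them, and where a whole thing is asked for, a point or a joint stands for the part that bears it (a point fixed in the world has none). Each returns a list of dicts, best first, with "confidence" (0 to 1); they miss things now and then, are a little off and sometimes report something else, mostly with a low value. They report only what shows in the picture. A call takes as long as a camera call. They do not tell look-alikes from the thing itself.
- masks_of(camera, target): "region" (420x560 bool, what is visible of it) and "extent" ([left, top, right, bottom] in pixels, round what is visible of it).
The state is a dict: "time_s": time; "q": joint angles; "qvel": joint speeds; "joint_torque": joint torques, N m; "position": TCP position; "eef_rot": TCP orientation; "contact_force": force on the tool from outside, world axes, zero at the start; "moment": the same for the moment, N m; "grip_width": finger opening in m; "grasp_force": force on a finger pad.
Only numpy, scipy, OpenCV 4.12 (cv2) and the standard library are available. Lean on these libraries where they do the work, as an engineer would, in place of code of your own. Each camera call takes 0.05 s, during which the arm holds its last target. There are 200 camera calls.

## Working session

There is one attempt and no reset: what is moved stays moved. The work goes in short steps, Python scripts to look and compute and a shell command to move; the robot and the scene stay as the last step left them, time stands still between calls to the robot, and variables do not carry over. Pictures are saved under pics/ and viewed, at most 10 in all, crops included, and the job is handed in when it is done.

```bash
mkdir -p pics; cat > h.py <<'E'
import numpy as np,cv2
from cell import *
def cloud(s):
    d=s["depth"];K=s["camera_matrix"];v,u=np.mgrid[:d.shape[0],:d.shape[1]]
    P=np.stack([(u-K[0,2])*d/K[0,0],(v-K[1,2])*d/K[1,1],d],-1)
    R=cv2.Rodrigues(np.array(s["rvec"],float))[0]
    W=(P-np.array(s["tvec"]).reshape(3))@R
    W[d<=0]=np.nan
    return W
E
python3 - <<'E'
from h import *
o=get_obs();print(o["position"],np.round(o["eef_rot"],3),o["grip_width"])
ims=[]
for c in("top","side"):
    s=snapshot(c);cv2.imwrite(f"pics/{c}0.png",s["img"]);W=cloud(s);np.save(c+".npy",W)
    for n in("drill_case","drill_rack","case_cover"):
        for m in masks_of(c,n)[:3]:
            r=m["region"];p=W[r];print(c,n,round(m["confidence"],2),m["extent"],np.round(np.nanpercentile(p,[2,50,98],axis=0),3).tolist())
E
```

```text
[0.2593533  0.59534014 0.23783147] [[-0.917  0.399 -0.001]
 [ 0.399  0.917 -0.002]
 [-0.    -0.002 -1.   ]] 0.08838441095905329
top drill_case 0.69 [237.0, 194.3, 310.9, 262.3] [[0.407, 0.31, 0.019], [0.466, 0.375, 0.029], [0.526, 0.439, 0.034]]
top drill_case 0.57 [352.7, 133.3, 446.0, 243.8] [[0.451, 0.019, 0.001], [0.551, 0.107, 0.012], [0.627, 0.196, 0.148]]
top drill_rack 0.77 [372.0, 206.4, 445.4, 238.3] [[0.444, 0.008, 0.003], [0.472, 0.082, 0.065], [0.502, 0.15, 0.102]]
top case_cover 0.74 [354.4, 134.4, 431.3, 188.4] [[0.562, 0.049, 0.025], [0.598, 0.126, 0.084], [0.633, 0.204, 0.151]]
top case_cover 0.69 [176.2, 151.5, 248.0, 172.4] [[0.589, 0.439, -0.002], [0.616, 0.516, 0.004], [0.636, 0.593, 0.029]]
top case_cover 0.66 [238.1, 190.1, 304.9, 262.0] [[0.407, 0.312, 0.023], [0.466, 0.377, 0.029], [0.527, 0.441, 0.034]]
side drill_case 0.97 [196.8, 211.1, 297.1, 341.4] [[0.458, 0.005, 0.003], [0.543, 0.098, 0.017], [0.631, 0.201, 0.146]]
side drill_case 0.73 [225.4, 201.6, 278.6, 245.2] [[0.404, 0.3, 0.002], [0.472, 0.353, 0.028], [0.525, 0.436, 0.031]]
side drill_rack 0.6 [197.9, 255.8, 212.2, 329.2] [[0.448, 0.008, 0.01], [0.491, 0.04, 0.064], [0.506, 0.149, 0.102]]
side drill_rack 0.16 [278.0, 168.5, 301.7, 198.5] [[0.461, 0.551, 0.001], [0.494, 0.619, 0.01], [0.509, 0.709, 0.013]]
side case_cover 0.84 [222.8, 204.0, 273.7, 239.0] [[0.405, 0.304, 0.021], [0.468, 0.367, 0.028], [0.522, 0.443, 0.031]]
side case_cover 0.74 [264.2, 210.6, 299.7, 326.7] [[0.556, 0.044, 0.024], [0.598, 0.121, 0.082], [0.637, 0.206, 0.149]]
```

View pics/top0.png

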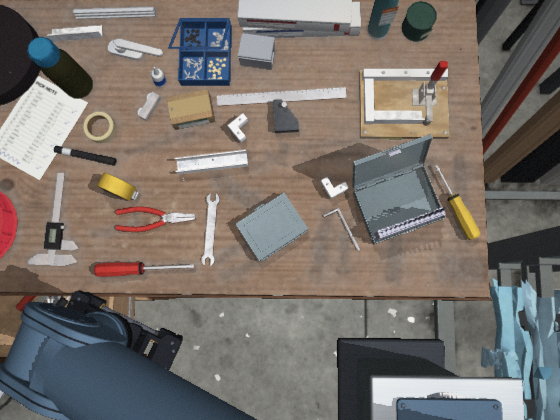

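View pics/side0.png

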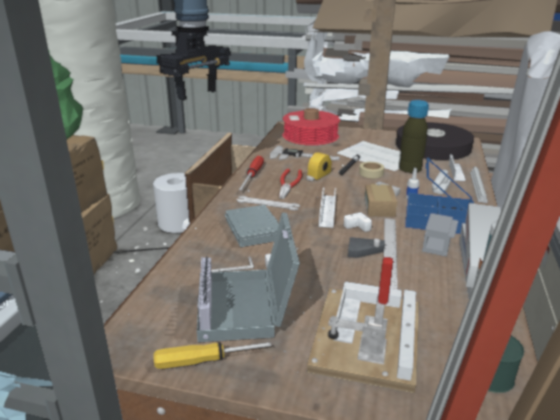

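```bash
cat > m.py <<'E'
from h import *
for c in("top","side"):
    W=np.load(c+".npy")
    q=W[(W[...,0]>.42)&(W[...,0]<.70)&(W[...,1]>-.03)&(W[...,1]<.24)]
    for z0,z1 in((.022,.032),(.035,.065),(.07,.1),(.1,.13),(.13,.17)):
        a=q[(q[:,2]>z0)&(q[:,2]<z1)]
        for nm,b in(("front",a[a[:,0]<.52]),("rear",a[a[:,0]>=.52])):
            if len(b)>8:
                r=cv2.minAreaRect(b[:,:2].astype(np.float32));print(c,z0,nm,len(b),np.round(cv2.boxPoints(r),3).tolist(), np.round(np.array(r[1])*1e3),round(r[2],1))
E
python3 m.py
```

```text
top 0.022 front 182 [[0.4320000112056732, 0.1850000023841858], [0.4339999854564667, -0.029999999329447746], [0.5189999938011169, -0.029999999329447746], [0.5180000066757202, 0.1850000023841858]] [ 86. 215.] 0.3
top 0.022 rear 746 [[0.5199999809265137, -0.029999999329447746], [0.6990000009536743, -0.029999999329447746], [0.699999988079071, 0.23899999260902405], [0.5210000276565552, 0.23999999463558197]] [270. 179.] 89.8
top 0.035 front 271 [[0.4390000104904175, 0.1469999998807907], [0.4909999966621399, 0.008999999612569809], [0.5080000162124634, 0.014999999664723873], [0.4560000002384186, 0.15399999916553497]] [ 18. 148.] 20.4
top 0.035 rear 450 [[0.5099999904632568, 0.16200000047683716], [0.6549999713897705, -0.008999999612569809], [0.7059999704360962, 0.032999999821186066], [0.5609999895095825, 0.20499999821186066]] [ 66. 224.] 40.2
top 0.07 front 97 [[0.4429999887943268, 0.14100000262260437], [0.492000013589859, 0.01600000075995922], [0.5019999742507935, 0.020999999716877937], [0.453000009059906, 0.14499999582767487]] [ 11. 134.] 21.5
top 0.07 rear 450 [[0.5590000152587891, 0.20200
[... 1948 characters left out ...]
78601, 0.04699999839067459], [0.5740000009536743, 0.20800000429153442]] [ 16. 172.] 20.3
side 0.1 front 28 [[0.4880000054836273, 0.041999999433755875], [0.49799999594688416, 0.014999999664723873], [0.503000020980835, 0.017000000923871994], [0.492000013589859, 0.04399999976158142]] [ 5. 29.] 21.5
side 0.1 rear 434 [[0.5669999718666077, 0.20499999821186066], [0.625, 0.04600000008940697], [0.6399999856948853, 0.050999999046325684], [0.5809999704360962, 0.210999995470047]] [ 15. 170.] 20.3
side 0.13 rear 384 [[0.5690000057220459, 0.20600000023841858], [0.6290000081062317, 0.04699999839067459], [0.6439999938011169, 0.052000001072883606], [0.5839999914169312, 0.21199999749660492]] [ 16. 170.] 20.6
```

The top view shows the open case at about px (400,190) with its rack at (405,222) and its cover at (395,160). The closed look-alike is at (272,228), the screwdriver at (455,205), the corner key at (335,187) and the hex key at (342,230). The side view shows the same layout, with the clamp jig behind the case. I take the case origin as about (0.518, 0.098) and its yaw as 20.4°.

I'll close the fingers, line the tool up with the case and move to the front of the rack, above it.

```bash
python3 -m jog '[[[-0.378,-0.409,0],[0,0,-43.9],0],[[-0.378,-0.409,0],[0,0,-43.9],0],[[-0.378,-0.409,0],[0,0,-43.9],0],[[-0.378,-0.409,0],[0,0,-43.9],0],[[-0.378,-0.409,0],[0,0,-43.9],0],[[-0.378,-0.409,0],[0,0,-43.9],0],[[-0.378,-0.409,0],[0,0,-43.9],0],[[-0.378,-0.409,0],[0,0,-43.9],0],[[-0.378,-0.409,0],[0,0,-43.9],0],[[-0.378,-0.409,0],[0,0,-43.9],0],[[-0.378,-0.409,0],[0,0,-43.9],0],[[-0.378,-0.409,0],[0,0,-43.9],0]]' 20
cat > st.py <<'E'
from h import *
o=get_obs();p=np.array(o["position"]);R=np.array(o["eef_rot"]);a=np.radians(20.4);c,s=np.cos(a),np.sin(a)
C=np.array([[c,s,0],[-s,c,0],[0,0,1]])
print("t",o["time_s"],"xyz",np.round(p,4),"s,t,z",np.round(C@p,4),"F case",np.round(C@np.array(o["contact_force"]),1),"w",round(o["grip_width"],4));print(np.round(C@R,3))
E
python3 st.py
python3 - <<'E'
import numpy as np
W=np.load("top.npy");q=W[(W[...,0]>.63)&(W[...,0]<.9)&(W[...,1]>-.1)&(W[...,1]<.3)]
for z in(.03,.08,.12,.16):
    a=q[q[:,2]>z]; print(z,len(a),a.min(0) if len(a) else "", a.max(0) if len(a) else "")
E
```

```text
time_s: 1.6
position: [0.4442, 0.0642, 0.2391]
eef_rot: [[-0.94, -0.34, 0.001], [-0.34, 0.94, -0.002], [-0.001, -0.002, -1.0]]
contact_force: [-0.3, 1.1, -0.0]
grip_width: 0.0005
grasp_force: 0.0
t 1.6 xyz [0.4442 0.0642 0.2391] s,t,z [ 0.4387 -0.0946  0.2391] F case [ 0.1  1.2 -0. ] w 0.0005
[[-1.     0.009  0.001]
 [ 0.009  1.    -0.002]
 [-0.001 -0.002 -1.   ]]
0.03 2122 [ 0.6300052  -0.0138209   0.03010376] [0.8258926  0.17528165 0.19072551]
0.08 369 [0.6300052  0.02781357 0.08078684] [0.78087695 0.08605805 0.19072551]
0.12 294 [0.6300052  0.02781357 0.12025527] [0.78087695 0.08605805 0.19072551]
0.16 119 [0.76326706 0.02781357 0.1601897 ] [0.78087695 0.04504956 0.19072551]
```

```bash
python3 -m jog '[[[0,0.004,0.045],[0,0,0],0],[[0,0.004,0.09],[0,0,0],0],[[0,0.004,0.135],[0,0,0],0],[[0,0.004,0.165],[0,0,0],0],[[0,0.004,0.179],[0,0,0],0],[[0,0.004,0.179],[0,0,0],0]]'
python3 st.py
python3 - <<'E'
from h import *
s=snapshot("side");cv2.imwrite("pics/s1.png",cv2.resize(s["img"][180:360,130:350],None,fx=3,fy=3))
E
```

```text
time_s: 2.2
position: [0.4399, 0.0742, 0.0581]
eef_rot: [[-0.937, -0.349, -0.004], [-0.349, 0.937, -0.001], [0.004, 0.001, -1.0]]
contact_force: [0.7, -0.1, -0.9]
grip_width: -0.0
grasp_force: 0.0
t 2.2 xyz [0.4399 0.0742 0.0581] s,t,z [ 0.4382 -0.0838  0.0581] F case [ 0.6 -0.3 -0.9] w -0.0
[[-1.    -0.    -0.004]
 [-0.     1.     0.001]
 [ 0.004  0.001 -1.   ]]
```

View pics/s1.png

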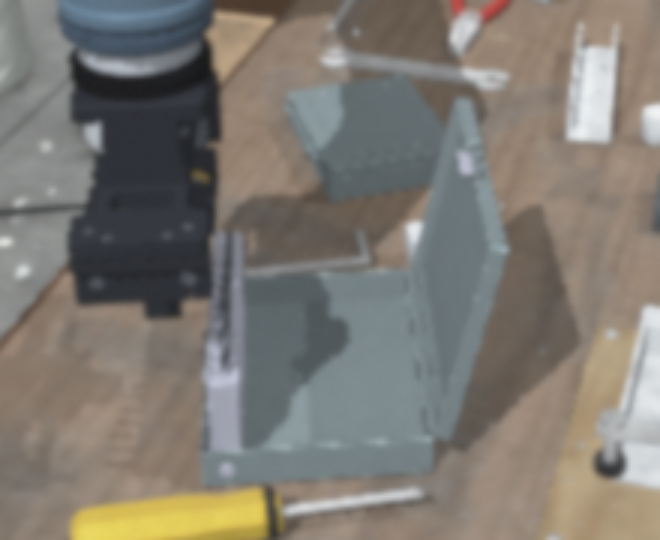

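The closed fingertips stand in front of the upright rack, with a gap, and everything else is clear. Next I'll fold the rack along its arc.

```bash
python3 -m jog '[[[-0.008,-0.005,0],[0,0,0],0],[[-0.014,-0.005,0],[0,0,0],0],[[-0.018,-0.005,0],[0,0,0],0],[[-0.022,-0.005,0.001],[0,0,0],0],[[-0.027,-0.005,0.0015],[0,0,0],0],[[-0.032,-0.005,0.0025],[0,0,0],0],[[-0.038,-0.005,0.0035],[0,0,0],0],[[-0.043,-0.005,0.0055],[0,0,0],0],[[-0.0485,-0.005,0.008],[0,0,0],0],[[-0.053,-0.005,0.0115],[0,0,0],0],[[-0.057,-0.005,0.0155],[0,0,0],0],[[-0.057,-0.005,0.0155],[0,0,0],0]]'
python3 st.py
```

```text
time_s: 3.45
position: [0.4971, 0.0892, 0.0437]
eef_rot: [[-0.937, -0.348, 0.0], [-0.348, 0.937, 0.0], [-0.0, 0.0, -1.0]]
contact_force: [-0.9, 0.8, -0.3]
grip_width: 0.0002
grasp_force: 0.0
t 3.45 xyz [0.4971 0.0892 0.0437] s,t,z [ 0.4971 -0.0897  0.0437] F case [-0.5  1.1 -0.3] w 0.0002
[[-1.  0.  0.]
 [ 0.  1.  0.]
 [-0.  0. -1.]]
```

```bash
python3 -m jog '[[[-0.003,0,0.004],[0,0,0],0],[[-0.0065,0,0.009],[0,0,0],0],[[-0.0085,0,0.013],[0,0,0],0],[[-0.0095,0,0.016],[0,0,0],0],[[-0.0105,0,0.0195],[0,0,0],0],[[-0.0105,0,0.0205],[0,0,0],0],[[-0.0105,0,0.0215],[0,0,0],0],[[-0.0105,0,0.0215],[0,0,0],0]]'
python3 st.py
```

```text
time_s: 4.25
position: [0.507, 0.0929, 0.0234]
eef_rot: [[-0.937, -0.348, 0.001], [-0.348, 0.937, 0.0], [-0.001, 0.0, -1.0]]
contact_force: [-1.4, 1.3, 7.9]
grip_width: 0.0003
grasp_force: 3.7
t 4.25 xyz [0.507  0.0929 0.0234] s,t,z [ 0.5076 -0.0897  0.0234] F case [-0.9  1.8  7.9] w 0.0003
[[-1.     0.001  0.001]
 [ 0.001  1.     0.   ]
 [-0.001  0.    -1.   ]]
```

```bash
python3 -m jog '[[[0,0,0.0015],[0,0,0],0],[[0,0,0.003],[0,0,0],0],[[0,0,0.003],[0,0,0],0],[[0,0,0.003],[0,0,0],0]]'
python3 -m jog '[[[0,0,-0.02],[0,0,0],0],[[0,0,-0.06],[0,0,0],0],[[0,0,-0.11],[0,0,0],0],[[0,0,-0.16],[0,0,0],0],[[0,0,-0.2],[0,0,0],0],[[0,0,-0.2],[0,0,0],0]]'
python3 st.py
python3 - <<'E'
from h import *
s=snapshot("side");W=cloud(s);np.save("side.npy",W);cv2.imwrite("pics/s2.png",cv2.resize(s["img"][180:360,130:350],None,fx=3,fy=3))
a=np.radians(20.4);c,n=np.cos(a),np.sin(a);C=np.array([[c,n,0],[-n,c,0],[0,0,1]])
V=W@C.T; m=lambda s0,s1,t0,t1:V[(V[...,0]>s0)&(V[...,0]<s1)&(V[...,1]>t0)&(V[...,1]<t1)&(V[...,2]<.17)]
for x0 in(.48,.49,.5,.51):
    q=m(x0,x0+.01,-.15,-.04);print("plate",x0,np.round(np.percentile(q[:,2],[10,50,90]),4),len(q))
q=m(.57,.66,-.16,-.02)
for z in(.05,.07,.09,.11,.13,.145):
    b=q[abs(q[:,2]-z)<.006]; print("cover",z,np.round(np.percentile(b[:,0],[5,50,95]),4) if len(b) else 0)
E
```

```text
time_s: 4.65
position: [0.5071, 0.0929, 0.023]
eef_rot: [[-0.938, -0.348, 0.001], [-0.348, 0.938, 0.001], [-0.001, 0.0, -1.0]]
contact_force: [-11.5, -1.1, 43.4]
grip_width: 0.0007
grasp_force: 21.6
time_s: 5.25
position: [0.5098, 0.0931, 0.2252]
eef_rot: [[-0.938, -0.348, 0.01], [-0.348, 0.938, 0.003], [-0.01, -0.001, -1.0]]
contact_force: [0.7, -0.8, -0.7]
grip_width: -0.0
grasp_force: 0.0
t 5.25 xyz [0.5098 0.0931 0.2252] s,t,z [ 0.5103 -0.0904  0.2252] F case [ 0.4 -1.  -0.7] w -0.0
[[-1.     0.001  0.01 ]
 [ 0.001  1.    -0.001]
 [-0.01  -0.001 -1.   ]]
plate 0.48 [0.0214 0.0227 0.0239] 226
plate 0.49 [0.0213 0.0227 0.0237] 231
plate 0.5 [0.0213 0.0225 0.0238] 211
plate 0.51 [0.0213 0.0226 0.0239] 223
cover 0.05 [0.5959 0.5973 0.5987]
cover 0.07 [0.6007 0.602  0.6033]
cover 0.09 [0.6053 0.6067 0.6083]
cover 0.11 [0.61   0.6115 0.6129]
cover 0.13 [0.6146 0.6152 0.6157]
cover 0.145 [0.6076 0.6161 0.621 ]
```

View pics/s2.png

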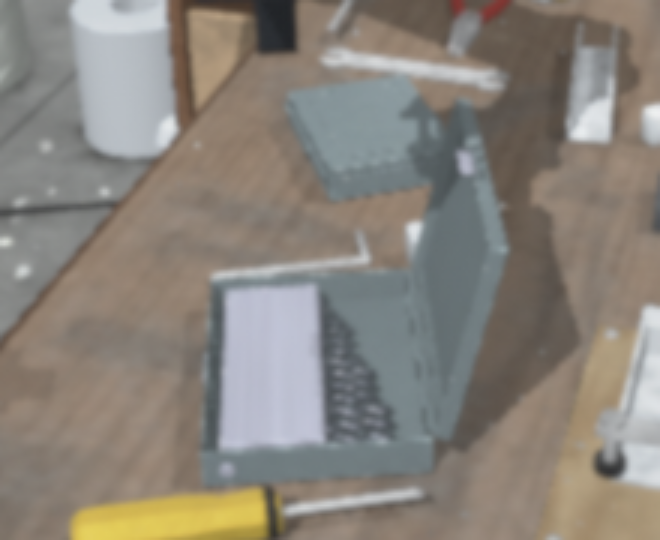

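The picture shows the rack lying flat in the tray: the plate is at crop px (270,365) and its top is 23 mm above the desk. The cover is still open, at about 1.8 rad. I'll go over it and down behind.

```bash
python3 -m jog '[[[-0.045,0.001,0],[0,0,0],0],[[-0.09,0.001,0],[0,0,0],0],[[-0.135,0.001,0],[0,0,0],0],[[-0.137,0.001,0],[0,0,0],0],[[-0.137,0.001,0.04],[0,0,0],0],[[-0.137,0.001,0.08],[0,0,0],0],[[-0.137,0.001,0.11],[0,0,0],0],[[-0.137,0.001,0.11],[0,0,0],0],[[-0.137,0.001,0.11],[0,0,0],0]]'
python3 st.py
```

```text
time_s: 6.2
position: [0.6337, 0.1407, 0.1091]
eef_rot: [[-0.938, -0.348, -0.002], [-0.348, 0.938, -0.001], [0.002, -0.0, -1.0]]
contact_force: [-0.5, -0.2, 0.3]
grip_width: 0.0006
grasp_force: 0.0
t 6.2 xyz [0.6337 0.1407 0.1091] s,t,z [ 0.643  -0.089   0.1091] F case [-0.6 -0.   0.3] w 0.0006
[[-1.     0.001 -0.002]
 [ 0.001  1.    -0.   ]
 [ 0.002 -0.    -1.   ]]
```

```bash
python3 -m jog '[[[0.01,0,-0.007],[0,0,0],0],[[0.02,0,-0.007],[0,0,0],0],[[0.028,0,-0.007],[0,0,0],0],[[0.0385,0,-0.008],[0,0,0],0],[[0.047,0,-0.008],[0,0,0],0],[[0.055,0,-0.008],[0,0,0],0],[[0.062,0,-0.007],[0,0,0],0],[[0.07,0,-0.0055],[0,0,0],0],[[0.078,0,-0.0035],[0,0,0],0],[[0.085,0,-0.001],[0,0,0],0],[[0.096,0,0.005],[0,0,0],0],[[0.1055,0,0.011],[0,0,0],0]]'
python3 st.py
```

```text
time_s: 7.4
position: [0.5346, 0.1041, 0.0982]
eef_rot: [[-0.937, -0.348, -0.001], [-0.348, 0.937, -0.0], [0.001, 0.0, -1.0]]
contact_force: [1.0, 1.2, -0.6]
grip_width: 0.0005
grasp_force: 0.4
t 7.4 xyz [0.5346 0.1041 0.0982] s,t,z [ 0.5374 -0.0888  0.0982] F case [ 1.4  0.8 -0.6] w 0.0005
[[-1.     0.001 -0.001]
 [ 0.001  1.     0.   ]
 [ 0.001  0.    -1.   ]]
```

Contact force is small and the arc matches the plan. I'll go on to fully shut.

```bash
python3 -m jog '[[[0.009,0,0.008],[0,0,0],0],[[0.017,0,0.0165],[0,0,0],0],[[0.023,0,0.0265],[0,0,0],0],[[0.0285,0,0.037],[0,0,0],0],[[0.032,0,0.047],[0,0,0],0],[[0.034,0,0.054],[0,0,0],0],[[0.035,0,0.06],[0,0,0],0],[[0.035,0,0.0615],[0,0,0],0],[[0.035,0,0.0625],[0,0,0],0],[[0.035,0,0.0625],[0,0,0],0]]'
python3 st.py
```

```text
time_s: 8.4
position: [0.5025, 0.0922, 0.0381]
eef_rot: [[-0.938, -0.348, -0.001], [-0.348, 0.938, 0.0], [0.001, 0.0, -1.0]]
contact_force: [-10.1, -2.0, 31.7]
grip_width: 0.0005
grasp_force: 15.6
t 8.4 xyz [0.5025 0.0922 0.0381] s,t,z [ 0.5031 -0.0887  0.0381] F case [-10.2   1.7  31.7] w 0.0005
[[-1.     0.001 -0.001]
 [ 0.001  1.     0.   ]
 [ 0.001  0.    -1.   ]]
```

```bash
python3 -m jog '[[[0,0,0],[0,0,0],0],[[0,0,0],[0,0,0],0],[[0,0,-0.02],[0,0,0],0],[[0,0,-0.06],[0,0,0],0],[[0,0,-0.11],[0,0,0],0],[[0,0,-0.16],[0,0,0],0],[[0,0,-0.19],[0,0,0],0],[[0,0,-0.19],[0,0,0],0]]'
python3 - <<'E'
from h import *
s=snapshot("side");W=cloud(s);cv2.imwrite("pics/s3.png",cv2.resize(s["img"][180:360,130:350],None,fx=3,fy=3))
a=np.radians(20.4);c,n=np.cos(a),np.sin(a);C=np.array([[c,n,0],[-n,c,0],[0,0,1]])
V=W@C.T
q=V[(V[...,0]>.46)&(V[...,0]<.58)&(V[...,1]>-.16)&(V[...,1]<-.02)&(V[...,2]<.1)]
for x in np.arange(.46,.58,.015):
    b=q[abs(q[:,0]-x)<.006];print(round(x,3),np.round(np.percentile(b[:,2],[10,50,90]),4))
q=V[(V[...,0]>.4)&(V[...,0]<.64)&(V[...,1]>-.19)&(V[...,1]<.02)&(V[...,2]<.1)&(V[...,2]>.031)]
print(np.percentile(q,[1,99],axis=0))
E
```

```text
time_s: 9.2
position: [0.5059, 0.093, 0.2306]
eef_rot: [[-0.938, -0.348, 0.009], [-0.348, 0.938, 0.002], [-0.009, -0.001, -1.0]]
contact_force: [1.0, 0.0, 0.4]
grip_width: 0.0001
grasp_force: 0.0
0.46 [0.0349 0.036  0.0371]
0.475 [0.035  0.0364 0.0381]
0.49 [0.0361 0.0374 0.0388]
0.505 [0.0362 0.0375 0.0385]
0.52 [0.0361 0.0374 0.0386]
0.535 [0.0362 0.0375 0.0387]
0.55 [0.0361 0.0374 0.0388]
0.565 [0.035  0.0366 0.0382]
[[ 0.45906532 -0.17399134  0.03230006]
 [ 0.58182682 -0.00962808  0.03955894]]
```

View pics/s3.png

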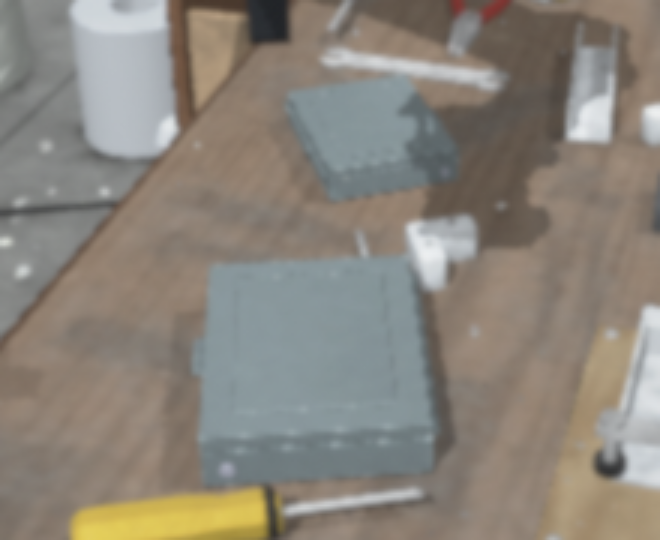

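The picture shows the case shut, with its lid centred at crop px (315,345), level at 37.5 mm and not moved. The hand is clear.

```bash
python3 -c "
from cell import finish_job;print(finish_job())"
```

```text
the job is handed in; nothing more can be done
None
```

The drill rack is folded flat, the cover is shut over it with the case where it stood, the hand is clear, and the job is handed in (no verdict was returned).

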